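# Slanting torch light on a residue dish

## Robot

A 7-joint arm with a two-finger parallel gripper is mounted at the origin on a cart in front of the work surface, level with it; the furniture and walls round the work are solid. World frame = base frame: x ahead of the robot, y to its left, z up, the work surface at z = 0. Lengths are in mm, angles in degrees, forces in N, time in s.
With the tool pointing down it reaches from about 400 to 850 mm from the base axis. Payload 6.9 kg.
Tool frame: the origin (TCP) lies at the very end of the fingers, on their centre line; the grasp point (between the pads) lies 19 mm behind it (robot.hold_point_z is the distance from the TCP to the grasp point, in mm); z points along the fingers, y is the direction in which the jaws open and shut (so a half turn about z gives the same grasp; the last joint's range is limited). The gripper opens to 85 mm and grips with 20 to 120 N. Pads are 22 mm wide; open, the fingers measure 114 mm over their backs; the gripper's body (76 mm by 85 mm) begins 54 mm behind the grasp point. The pads swing forward as they close: fully open they stand 13 mm farther back than shut.
Start: joints at [6.045, 29.078, -13.613, 85.955, 7.202, 65.827, -8.869], TCP at [624.989, -0.025, 231.275] pointing down, gripper open.
Joint ranges: [-176.47, 176.47], [-13.61, 117.27], [-81.72, 77.17], [0.22, 143.17], [-87.28, 267.28], [10, 112.55], [-165.47, 165.47]. Speed limits (degrees/s): [136.94, 136.94, 180, 180, 180, 180, 180].

## Interface

Orientations are given as [roll, pitch, yaw] about the fixed x, y, z axes, in that order (R = Rz(yaw) Ry(pitch) Rx(roll)).
In Python, from station import robot gives the robot as it stands.
- The arm moves only by the tool drive_tool, never from a script. Its argument "moves" is a list that holds one entry, the list of rows, each a list of 5 numbers: the shift along the tool's x, y, z in cm, then the turn about the tool's z in degrees, then the closure, from 0 (fully open) to 1 (shut). A call has 1 to 20 rows; each row is the pose to reach, as a shift and turn from the pose commanded when the call began, along the tool's axes at that moment; what a row does not reach only later rows make up. A row lasts 1/12 s, in which the tool goes at most 41.7 mm and 7.16 degrees, less where a joint would pass 70% of its speed; a pose out of reach is approached as far as the arm can. A call with a gripper value outside its range is refused whole. The fingers move at their own pace and stop on an object; "force" is the grip in N (left out, the last holds). Time passes only in rows, so rows that repeat a pose let the fingers close. It gives the time, the measured TCP pose, the force and the opening at its end, in the units of the state.
- robot.read_state(): the state, without advancing time (a new reading comes with each control period).
- robot.capture(name): name is "scene" or "side" or "wrist"; returns (picture, depth): 480x640x3 uint8, red, green, blue; 480x640 float32, mm along the optical axis (not along the pixel's ray), 0 where there is no reading.
- robot.get_calibration(name): a dict with "fx", "fy", "cx", "cy" (pixels), "pose" (4x4, takes a point from camera to world coordinates). Camera axes: x right, y down, z forward; pixel columns grow to the right and rows downward; lengths in mm; the calibration is good to about 2 mm. The wrist camera is an equidistant fisheye: a pixel r from the principal point sees the ray r / f radians off the axis. A picture is of the moment at which its call begins: read the wrist's pose just before it. get_calibration takes no time and is no camera call; for the wrist camera it gives the pose at the moment of the call.
- robot.finish_job(): hands the job in, once; it reports no verdict.
The state is a dict: "time_s": time; "joints": joint angles; "dq": joint speeds; "tau": joint torques, N m; "tcp_pos": TCP position; "orientation": TCP orientation; "wrist_force": force on the tool from outside, world axes, zero at the start; "wrist_torque": the same for the moment, N m; "gripper_width": finger opening in mm.
Only numpy, scipy, OpenCV 4.12 (cv2) and the standard library are available. Lean on these libraries where they do the work, as an engineer would, in place of code of your own. Each camera call takes 0.05 s, during which the arm holds its last target.

## Task

The examiner wants slanting light on the residue in the dish inside the examination box. Raise the box's stiff lid, which has a bow handle at the front, to about 60 degrees from shut and let go, so that it stays there by itself and shades the dish from the ceiling lamps; then draw the torch out of its charging cradle, turn it to a slant of about 45 degrees and hold it raised over the box with its lens pointing at the middle of the dish from about 9 cm away. Finish while still holding the torch there, clear of box, lid and dish; do not shift the dish or disturb the other things on the bench.

Things in the scene. Friction and masses are not known exactly. Their poses are not given: they have to be found in the camera images.
- exam_box: Grey shallow box, 160 x 210 x 34 mm without its lid (walls and floor 5 mm thick, black liner), fixed to the bench at a varying place and yaw. Origin: centre of its underside; x points from the front (handle side) to the back (hinges), y along the hinge line to the left, z up. Behind it stands a computer monitor; right of and behind it, beyond x = 0.52 m and from y = -0.14 to -0.34 m, a black computer tower 340 mm high: keep arm and gripper clear of both.
- lid (a joint): Angle of the box's flat grey lid (162 x 212 mm, 6 mm thick, 220 g), rad: 0 shut (lid level, its top 42 mm above the bench), grows as the front edge is raised; stops at 1.75. The hinges are stiff (about 0.4 N m), so the lid stays wherever it is let go; raising it takes about 3 N at the handle. At the start it is shut or up to 0.15 rad ajar.
- lid_handle (a point): Middle of the bow handle's bar: a round steel bar 9 mm thick, with 74 mm of free straight length along the box's y axis, standing 38 mm out from the lid's front edge in the plane of the lid (39 mm above the bench when shut). It moves with the lid, 201 mm from the hinge axis and 1 mm above it when shut.
- lid_hinge (a point): Middle of the lid's hinge axis, at the back edge of the box, 38 mm above the bench; the axis runs along the box's y axis. Fixed to the box.
- dish: Clear round petri dish with pale residue, 62 mm across, 14 mm high, lying loose on the floor of the box (5 mm above the bench), at a varying spot in its front or middle part. Origin: centre of its underside.
- cradle: Grey round charging cradle, fixed to the bench on the right or on the left: foot 92 mm across and 12 mm high, on it an upright socket tube about 48 mm across whose rim is 50 mm above the bench; inside it is 38 mm deep and about 39 mm wide. Origin: centre of its underside, under the socket's axis.
- torch: Dark metal torch, 112 mm long, 150 g, standing head down in the cradle's socket, its lens 12 mm above the bench. Head 34 mm across for the 30 mm next to the lens; body a 26 mm thick round rod with rubber rings from 44 mm to 112 mm from the lens. Origin: centre of the lens face; z runs along the torch from the lens to the tail (up at the start), so it shines along -z. It lights by itself when it leaves the cradle (the light is not simulated).
- amber_bottle: Bystander: brown reagent bottle, 60 mm across, 135 mm high, standing on the left or right side of the bench where the cradle is not. Origin: centre of its underside.
- white_jar: Bystander: white screw-top jar, 58 mm across, 62 mm high, far right on the bench. Origin: centre of its underside.
- beaker: Bystander: small glass beaker, 57 mm across, 70 mm high, at the left. Origin: centre of its underside.
- tweezers: Bystander: steel tweezers, 127 x 13 x 9 mm, lying near the front edge of the bench. Origin: centre of its underside.
There are look-alikes about, which are no part of the job. Leave any purple or yellow look-alike of the torch alone.

How it is judged:
By the outcome, as a careful person would: the job done as asked, in the order asked, and still so for the second after the job is handed in, while the arm keeps its last pose, push and grip.
It also fails if it takes over 64 s, if anything falls off the work surface, if the arm or the gripper's body presses on something with over 40 N, if the wrist force passes 120 N, or if a joint passes its speed limit or range.

## Working session

There is one attempt and no reset: what is moved stays moved. The work goes in short steps, Python scripts to look and compute and a tool call to move; the robot and the scene stay as the last step left them, time stands still between calls to the robot, and variables do not carry over. Pictures are saved under pics/ and viewed, and the job is handed in when it is done.

Besides the shell and the picture viewer there is one more tool, called after "Request:" in YAML: its name, and indented under it one key for each argument. drive_tool: Moves the arm, as the interface text tells. Its arguments: {"type":"object","properties":{"moves":{"type":"array","items":{"type":"array","items":{"type":"array","items":{"type":"number"}}}},"force":{"type":"number"}},"required":["moves"]}

```bash
ls; mkdir -p pics; cat > h.py <<'E'
import numpy as np, cv2
from station import robot
from scipy.spatial.transform import Rotation as Ro
def cap(n,f):
    c=robot.get_calibration(n); p,d=robot.capture(n)
    cv2.imwrite(f'pics/{f}.png',p[:,:,::-1]); np.savez(f'pics/{f}.npz',p=p,d=d,K=np.array([c['fx'],c['fy'],c['cx'],c['cy']]),T=np.array(c['pose']))
    return p,d
def load(f):
    z=np.load(f'pics/{f}.npz'); return z['p'],z['d'],z['K'],z['T']
def cloud(f):
    p,d,K,T=load(f); v,u=np.mgrid[:480,:640]
    X=np.stack([(u-K[2])/K[0]*d,(v-K[3])/K[1]*d,d],-1)
    W=X@T[:3,:3].T+T[:3,3]; W[d==0]=np.nan
    return p,W
def ray(f,u,v,z):
    p,d,K,T=load(f); r=T[:3,:3]@np.array([(u-K[2])/K[0],(v-K[3])/K[1],1]); o=T[:3,3]
    return o+r*(z-o[2])/r[2]
def st():
    s=robot.read_state()
    for k in ['time_s','joints','tcp_pos','orientation','wrist_force','gripper_width']: print(k,np.round(s[k],2))
    return s
E
python3 - <<'E'
from h import *
for n in ['scene','side','wrist']: cap(n,n+'0'); c=robot.get_calibration(n); print(n,c)
st()
E
```

```text
pics
scene {'fx': 521.0061546814117, 'fy': 521.0061546814117, 'cx': 315.49662572012005, 'cy': 238.14539693631247, 'pose': array([[-5.67692365e-01, -5.39063535e-01,  6.22202446e-01,
        -3.88890178e+02],
       [-8.23021614e-01,  3.89068393e-01, -4.13837176e-01,
         6.30609457e+02],
       [-1.89947753e-02, -7.47018267e-01, -6.64532097e-01,
         1.01639553e+03],
       [ 0.00000000e+00,  0.00000000e+00,  0.00000000e+00,
         1.00000000e+00]])}
side {'fx': 519.6747230307499, 'fy': 519.6747230307499, 'cx': 314.6370688069582, 'cy': 242.63745860696946, 'pose': array([[ 9.77393800e-01, -1.36586054e-01,  1.61386521e-01,
         2.93460354e+02],
       [-2.11228076e-01, -5.97721208e-01,  7.73377047e-01,
        -9.90459535e+02],
       [-9.16837284e-03, -7.89983296e-01, -6.13059812e-01,
         8.83939961e+02],
       [ 0.00000000e+00,  0.00000000e+00,  0.00000000e+00,
         1.00000000e+00]])}
wrist {'fx': 371.64829954431775, 'fy': 371.64829954431775, 'cx': 320.9745898868231, 'cy': 236.8965426634296, 'pose': array([[ 9.99995884e-01,  1.13079417e-03, -2.63695698e-03,
         6.24633581e+02],
       [ 3.89698584e-04, -9.64073244e-01, -2.65636272e-01,
         6.78934305e+01],
       [-2.84259962e-03,  2.65634151e-01, -9.64069716e-01,
         3.73047295e+02],
       [ 0.00000000e+00,  0.00000000e+00,  0.00000000e+00,
         1.00000000e+00]])}
time_s 0.15
joints [  6.04  29.12 -13.61  85.99   7.2   65.83  -8.87]
tcp_pos [ 6.2463e+02 -5.0000e-02  2.3062e+02]
orientation [-179.92   -0.     90.  ]
wrist_force [ 0.34 -0.29  0.74]
gripper_width 85.58
```

View pics/scene0.png

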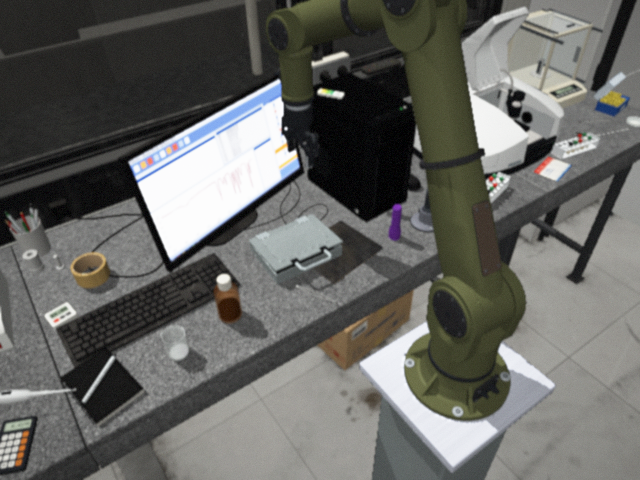

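View pics/side0.png

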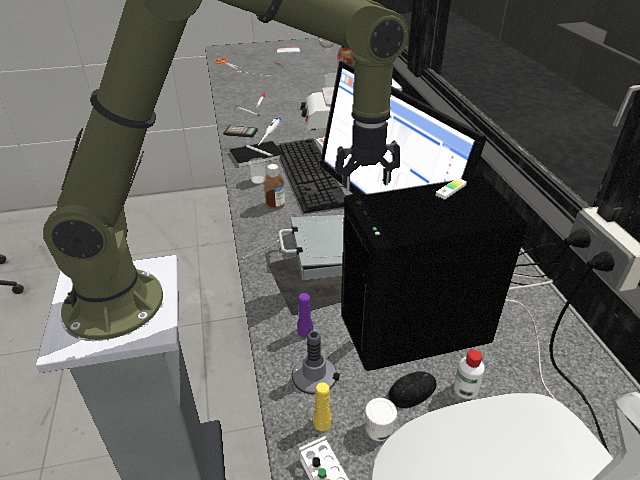

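View pics/wrist0.png

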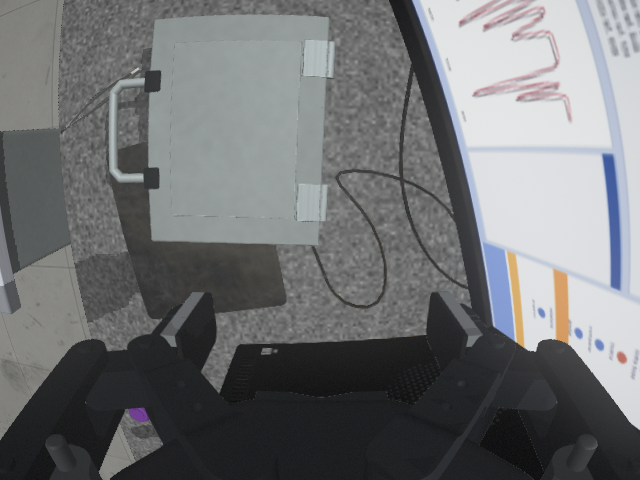

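The side view shows the dark torch in the grey cradle at about (314,345). The purple look-alike is at (304,315) and the yellow one at (322,408). The box and its handle are at (290,240), and the wrist view shows the box clearly: handle bar at x≈113, y 90–175, hinges at (318,58) and (312,202). Next I'll measure.

```bash
python3 - <<'E'
from h import *
p,d,K,T=load('side0')
im=cv2.resize(p[280:440,240:420,::-1],None,fx=4,fy=3.7,interpolation=cv2.INTER_CUBIC);cv2.imwrite('pics/sidecrop.png',im)
p,d,K,T=load('scene0')
im=cv2.resize(p[190:310,230:450,::-1],None,fx=3.6,fy=3.6,interpolation=cv2.INTER_CUBIC);cv2.imwrite('pics/scenecrop.png',im)
p,W=cloud('side0')
for u,v in [(314,335),(314,350),(313,370),(330,375),(295,375),(304,300),(322,390),(380,405),(274,190),(290,240),(320,230),(335,225),(320,262)]: print('side',u,v,np.round(W[v,u]))
p,W=cloud('scene0')
for u,v in [(422,218),(396,215),(228,300),(225,282),(175,345),(315,262),(290,245),(98,380),(200,220),(290,240)]: print('scene',u,v,np.round(W[v,u]))
# wrist fisheye depth
def wpt(u,v,f='wrist0'):
    p,d,K,T=load(f);x,y=u-K[2],v-K[3];r=np.hypot(x,y);th=r/K[0]
    c=np.array([np.sin(th)*x/r,np.sin(th)*y/r,np.cos(th)]); P=c/c[2]*d[int(v),int(u)]
    return T[:3,:3]@P+T[:3,3]
for u,v in [(113,105),(113,130),(113,160),(135,84),(130,179),(156,22),(327,20),(153,236),(318,242),(318,58),(312,202),(165,130),(230,130),(285,130),(160,280),(340,130),(260,280),(395,60),(460,280)]: print('wrist',u,v,np.round(wpt(u,v),1))
E
```

```text
side 314 335 [ 430. -320.  127.]
side 314 350 [ 428. -329.   94.]
side 313 370 [ 423. -339.   46.]
side 330 375 [ 460. -330.    9.]
side 295 375 [ 390. -313.    8.]
side 304 300 [ 433. -204.  110.]
side 322 390 [ 419. -438.  114.]
side 380 405 [ 524. -457.   64.]
side 274 190 [444. 307.  72.]
side 290 240 [461. 151.   1.]
side 320 230 [539. 111.  51.]
side 335 225 [586. 134.  44.]
side 320 262 [510. -17.  49.]
scene 422 218 [ 426. -293.   27.]
scene 396 215 [ 426. -184.   91.]
scene 228 300 [417. 348.  91.]
scene 225 282 [434. 340. 134.]
scene 175 345 [391. 499.  63.]
scene 315 262 [465.  66.  19.]
scene 290 245 [534. 102.  50.]
scene 98 380 [438. 672.  18.]
scene 200 220 [666. 294. 144.]
scene 290 240 [555.  88.  46.]
wrist 113 105 [429.7 108.2  57.1]
wrist 113 130 [429.5  84.3  57.9]
wrist 113 160 [427.4  55.9  57.2]
wrist 135 84 [453.6 125.3  55.9]
wrist 130 179 [444.7  36.7  56.3]
wrist 156 22 [473.1 183.3  54.6]
wrist 327 20 [628.8 175.   43.9]
wrist 153 236 [462.7 -19.4  53.7]
wrist 318 242 [620.4 -40.8  -1.3]
wrist 318 58 [621.  138.8  44.4]
wrist 312 202 [615.5   9.6  43. ]
wrist 165 130 [483.1  79.5  53.4]
wrist 230 130 [543.9  75.8  49.5]
wrist 285 130 [592.2  74.3  45.3]
wrist 160 280 [438.5 -85.7   2.8]
wrist 340 130 [ 6.423e+02  7.500e+01 -6.000e-01]
wrist 260 280 [557.3 -83.1   1.7]
wrist 395 60 [6.973e+02 1.485e+02 4.000e-01]
wrist 460 280 [781.7 -85.9  -1.3]
```

View pics/sidecrop.png

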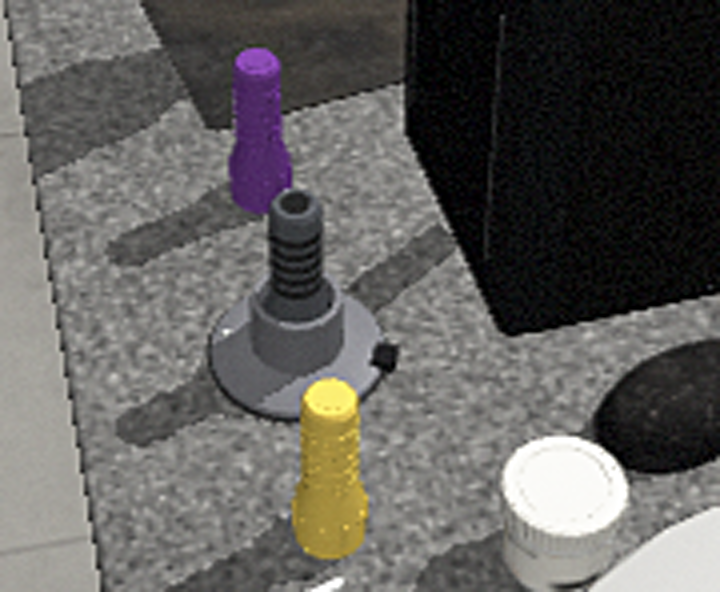

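View pics/scenecrop.png

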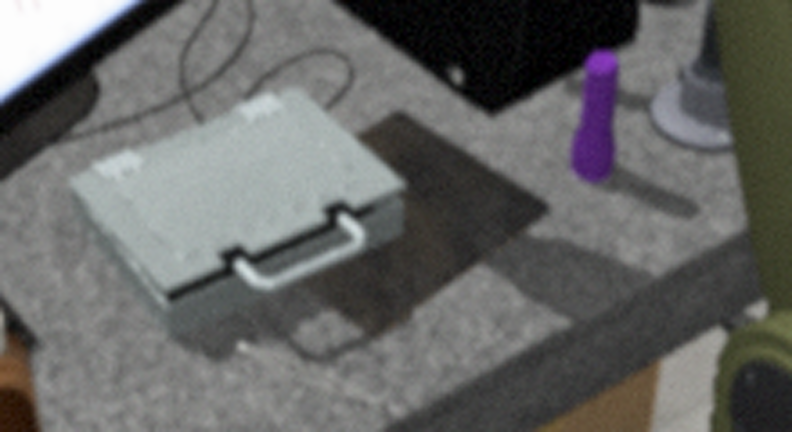

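The dark torch with black rings stands in the grey cradle, at (296,240) in the side crop. It is neither the purple one (258,130) nor the yellow one (330,465), so it's the one I want. 

Depth gives these figures:

| Item | Measurement |
|---|---|
| Handle bar | about (429, 81, 53) |
| Lid | ajar by about 0.074 rad, which predicts z = 54, so the bar height agrees |
| Box yaw | about -2.9° |
| Hinge | about (629, 71, 38) |

Next I move above the handle with the jaws partly closed.

Request:
drive_tool:
  moves:
    - [[1.6, -3.9, 0.5, 0.6, 0.65], [3.2, -7.8, 2, 1.2, 0.65], [4.8, -11.7, 4, 1.8, 0.65], [6.4, -15.6, 6, 2.4, 0.65], [8.1, -19.5, 8, 2.9, 0.65], [8.1, -19.5, 10, 2.9, 0.65], [8.1, -19.5, 12, 2.9, 0.65], [8.1, -19.5, 12, 2.9, 0.65], [8.1, -19.5, 12, 2.9, 0.65], [8.1, -19.5, 12, 2.9, 0.65], [8.1, -19.5, 12, 2.9, 0.65]]
  force: 40

```text
time_s: 1.07
tcp_pos: [431.4, 80.9, 112.3]
orientation: [179.9, -0.0, 87.0]
wrist_force: [-0.1, 0.8, -0.4]
gripper_width: 29.6
```

```bash
python3 - <<'E'
from h import *
st(); cap('wrist','w1'); cap('side','s1')
p,W=cloud('s1')
# torch: dark pts region
m=np.zeros((480,640),bool); m[325:375,300:330]=1
Q=W[m]; Q=Q[np.isfinite(Q).all(1)]
for lo,hi in [(60,80),(80,100),(100,120),(118,130)]:
    q=Q[(Q[:,2]>lo)&(Q[:,2]<hi)&(Q[:,0]>400)&(Q[:,1]>-350)&(Q[:,1]<-280)]; print(lo,len(q),np.round(np.median(q,0),1),np.round(q.min(0)),np.round(q.max(0)))
E
```

```text
time_s 1.07
joints [ -3.73  21.98 -13.69 122.29   8.59  36.48 -26.33]
tcp_pos [431.45  80.91 112.32]
orientation [ 1.7988e+02 -3.0000e-02  8.7040e+01]
wrist_force [-0.07  0.79 -0.39]
gripper_width 29.55
60 89 [ 427.6 -326.6   69.8] [ 416. -331.   60.] [ 442. -311.   79.]
80 95 [ 426.1 -327.    90.4] [ 416. -333.   80.] [ 442. -314.  100.]
100 97 [ 425.9 -326.6  110.9] [ 416. -332.  100.] [ 443. -311.  120.]
118 117 [ 428.3 -320.4  124.3] [ 417. -331.  118.] [ 441. -306.  129.]
```

View pics/w1.png

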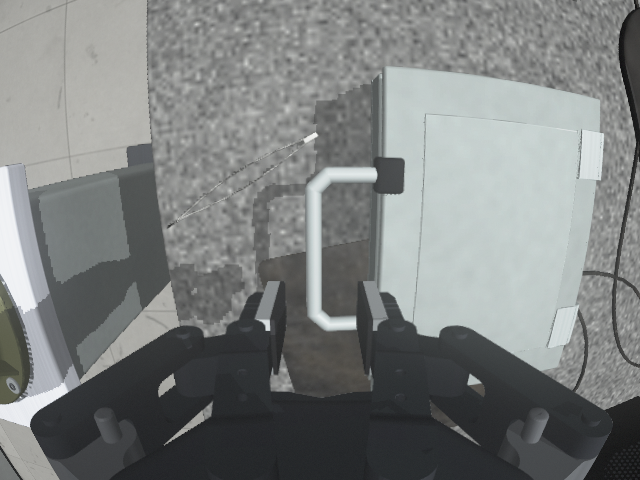

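View pics/s1.png

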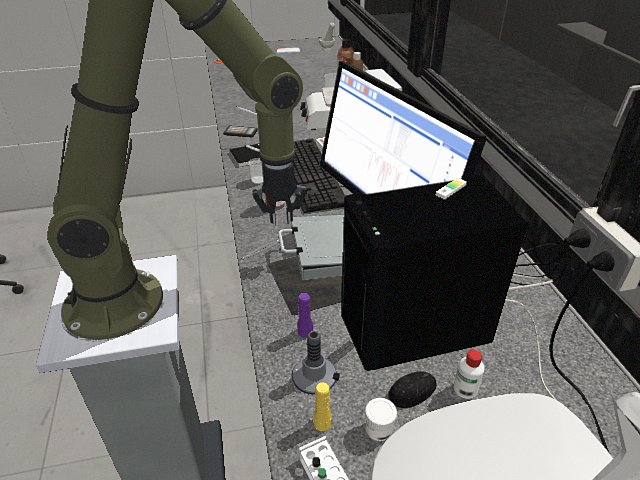

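The wrist view shows the bar at x≈315, between the jaws (pads at x≈270 and 370). The tweezers lie clear, from (170,225) to (315,135). I'll check the bar's position once more from this view.

```bash
cat >> h.py <<'E'
def wpt(f,u,v):
    p,d,K,T=load(f);x,y=u-K[2],v-K[3];r=np.hypot(x,y);th=r/K[0]
    c=np.array([np.sin(th)*x/r,np.sin(th)*y/r,np.cos(th)]); P=c/c[2]*d[int(v),int(u)]
    return T[:3,:3]@P+T[:3,3]
E
python3 - <<'E'
from h import *
for u,v in [(313,200),(314,240),(316,290),(317,310),(345,175),(340,323),(400,250),(560,250),(600,110),(385,75)]: print(u,v,np.round(wpt('w1',u,v),1))
E
```

```text
313 200 [428.6 115.5  58.6]
314 240 [427.9  93.2  58.3]
316 290 [427.3  63.4  58.5]
317 310 [427.2  50.8  59.2]
345 175 [446.3 127.9  56.6]
340 323 [440.5  39.3  55.5]
400 250 [476.9  83.1  52.9]
560 250 [595.8  73.3  45.2]
600 110 [ 6.687e+02  1.761e+02 -6.000e-01]
385 75 [470.7 181.7  53.7]
```

Request:
drive_tool:
  moves:
    - [[0.1, -0.3, 2.5, 0, 0.65], [0.1, -0.3, 5, 0, 0.65], [0.1, -0.3, 6.5, 0, 0.65], [0.1, -0.3, 7.6, 0, 0.65], [0.1, -0.3, 7.6, 0, 0.65], [0.1, -0.3, 7.6, 0, 0.65], [0.1, -0.3, 7.6, 0, 1], [0.1, -0.3, 7.6, 0, 1], [0.1, -0.3, 7.6, 0, 1], [0.1, -0.3, 7.6, 0, 1], [0.1, -0.3, 7.6, 0, 1]]
  force: 40

```text
time_s: 2.08
tcp_pos: [427.3, 82.2, 35.8]
orientation: [179.9, -0.0, 87.1]
wrist_force: [-1.2, 1.5, 0.8]
gripper_width: 7.1
```

```bash
python3 - <<'E'
from h import *
st(); cap('wrist','w2')
E
```

```text
time_s 2.08
joints [ -6.94  29.68 -10.25 127.39  12.63  23.79 -30.36]
tcp_pos [427.29  82.2   35.76]
orientation [ 1.7995e+02 -1.0000e-02  8.7100e+01]
wrist_force [-1.19  1.54  0.8 ]
gripper_width 7.12
```

View pics/w2.png

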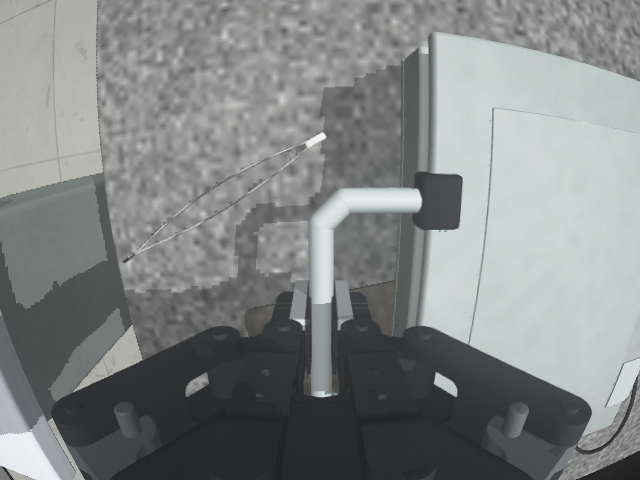

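The bar sits firmly between the pads (width 7.1 mm). Next I swing it along the hinge arc (r = 201 mm) to about 60°.

Request:
drive_tool:
  moves:
    - [[0, 0.1, -0.8, 0, 1], [0, 0.25, -2.0, 0, 1], [0, 0.5, -3.2, 0, 1], [0, 0.8, -4.4, 0, 1], [0, 1.2, -5.5, 0, 1], [0, 1.7, -6.7, 0, 1], [0, 2.2, -7.8, 0, 1], [0, 2.8, -8.8, 0, 1], [0, 3.5, -9.9, 0, 1], [0, 4.2, -10.9, 0, 1], [0, 5.0, -11.8, 0, 1], [0, 5.8, -12.7, 0, 1], [0, 6.7, -13.6, 0, 1], [0, 7.7, -14.3, 0, 1], [0, 8.7, -15.1, 0, 1], [0, 9.7, -15.7, 0, 1], [0, 10.2, -16.0, 0, 1], [0, 10.2, -16.0, 0, 1], [0, 10.2, -16.0, 0, 1]]

```text
time_s: 3.72
tcp_pos: [527.2, 77.3, 197.3]
orientation: [-179.9, 0.0, 87.1]
wrist_force: [-8.9, -0.1, 16.6]
gripper_width: 7.8
```

```bash
python3 - <<'E'
from h import *
st(); cap('wrist','w3');cap('scene','c3')
E
```

```text
time_s 3.72
joints [ -0.71  22.94 -14.69 102.7    6.86  55.35 -21.1 ]
tcp_pos [527.2   77.3  197.25]
orientation [-179.87    0.     87.12]
wrist_force [-8.92 -0.08 16.56]
gripper_width 7.79
```

View pics/w3.png

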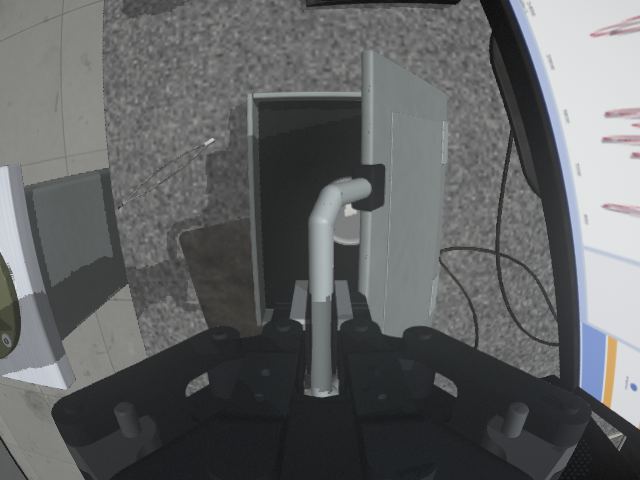

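View pics/c3.png

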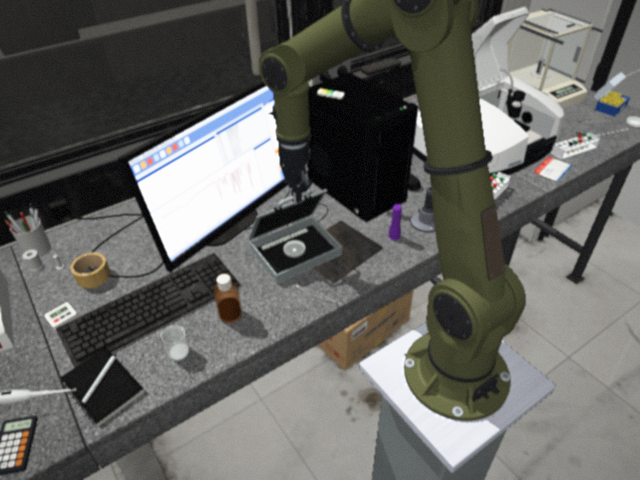

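The lid is up at about 60° (bar at x≈527, z≈215), and the dish now shows at scene (293,249). Next I let go and rise.

Request:
drive_tool:
  moves:
    - [[0, 0, 0, 0, 0.6], [0, 0, 0, 0, 0.6], [0, 0, 0, 0, 0.6], [0, 0, 0, 0, 0.6], [0, 0, -2, 0, 0.6], [0, 0, -4, 0, 0.6], [0, 0, -6, 0, 0.6], [0, -2, -8, 0, 0.6], [0, -5, -8, 0, 0.6], [-3, -8, -8, 0, 0.6], [-6, -10, -8, 0, 0.6], [-9, -11, -8, 0, 0.6], [-9, -11, -8, 0, 0.6], [-9, -11, -8, 0, 0.6]]

```text
time_s: 4.98
tcp_pos: [414.1, -8.9, 275.6]
orientation: [180.0, 0.0, 86.9]
wrist_force: [0.8, 1.0, -0.4]
gripper_width: 34.2
```

```bash
python3 - <<'E'
from h import *
st(); cap('wrist','w4');cap('scene','c4');cap('side','s4')
p,d,K,T=load('c4')
cv2.imwrite('pics/c4crop.png',cv2.resize(p[170:300,220:440,::-1],None,fx=3.6,fy=3.6,interpolation=cv2.INTER_CUBIC))
E
```

```text
time_s 4.98
joints [  8.87   7.87 -12.79 110.63   2.01  61.67  -7.88]
tcp_pos [414.08  -8.89 275.6 ]
orientation [1.7996e+02 3.0000e-02 8.6880e+01]
wrist_force [ 0.84  1.03 -0.38]
gripper_width 34.24
```

View pics/w4.png

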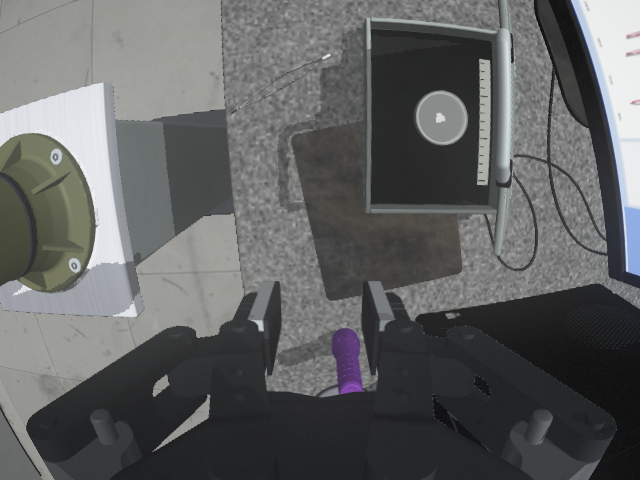

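View pics/c4crop.png

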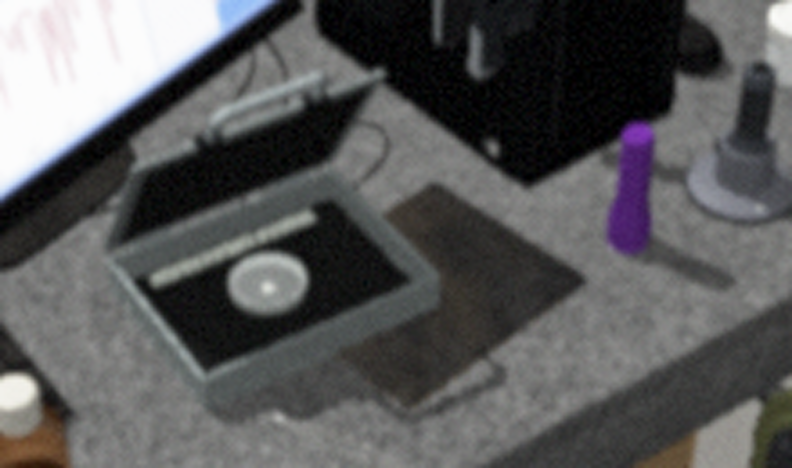

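View pics/s4.png

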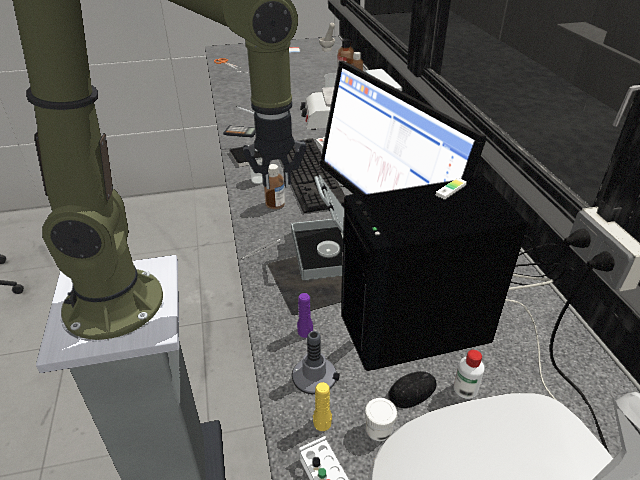

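The lid stays open: in the wrist view it stands edge-on at x≈503. The dish is at wrist (441,118) and side (328,249). Next I measure the lid angle, the dish centre, and the torch and cradle.

```bash
python3 - <<'E'
from h import *
# lid from scene cloud (inside) : points near
p,W=cloud('c4')
m=np.isfinite(W).all(2)&(W[...,0]>500)&(W[...,0]<640)&(W[...,1]>-10)&(W[...,1]<160)&(W[...,2]>70)&(W[...,2]<175)
Q=W[m]; c=np.median(Q,0); print(len(Q),c)
# plane fit robust in (x',z)
a=np.radians(-2.9); xb=Q[:,0]*np.cos(a)+Q[:,1]*np.sin(a)
for _ in range(5):
    k=np.polyfit(Q[:,2],xb,1); r=xb-np.polyval(k,Q[:,2]); g=abs(r)<2*np.std(r)+1; Q=Q[g]; xb=xb[g]
print('lid angle', np.degrees(np.arctan2(1,-k[0])), len(Q), 'x at z38',np.polyval(k,38))
# dish by ray with ellipse in three views (rim top z 19)
for f,box in [('c4',(225,300,265,325)),('s4',(235,262,308,345))]:
    p,d,K,T=load(f); g=cv2.cvtColor(p,cv2.COLOR_RGB2GRAY)
    sub=(g[box[0]:box[1],box[2]:box[3]]>90).astype(np.uint8)
    n,l,s,ce=cv2.connectedComponentsWithStats(sub)
    for i in range(1,n):
        if s[i,4]>30:
            u,v=s[i,0]+s[i,2]/2+box[2],s[i,1]+s[i,3]/2+box[0]; print(f,s[i],u,v,np.round(ray(f,u,v,12),1))
for u,v in [(441,118),(415,118),(467,118),(441,92),(441,144),(440,116),(503,100),(503,180),(368,20),(368,212)]: print('w4',u,v,np.round(wpt('w4',u,v),1))
def wray(f,u,v,z):
    p,d,K,T=load(f);x,y=u-K[2],v-K[3];r=np.hypot(x,y);th=r/K[0]
    c=T[:3,:3]@np.array([np.sin(th)*x/r,np.sin(th)*y/r,np.cos(th)]);o=T[:3,3];return o+c*(z-o[2])/c[2]
print('dish wrist z12',wray('w4',441,118,12), 'rim L/R',wray('w4',414.5,118,19),wray('w4',467.5,118,19),wray('w4',441,91,19),wray('w4',441,145,19))
# torch
for f in ['s1','s4','c4']:
    p,W=cloud(f); Q=W[np.isfinite(W).all(2)]
    for lo,hi in [(56,75),(75,90),(90,115),(119,130)]:
        q=Q[(Q[:,2]>lo)&(Q[:,2]<hi)&(abs(Q[:,0]-428)<45)&(abs(Q[:,1]+318)<45)]
        if len(q)>5:
            A=np.c_[2*q[:,:2],np.ones(len(q))]
            def res(t): return np.hypot(q[:,0]-t[0],q[:,1]-t[1])-13
            from scipy.optimize import least_squares
            s=least_squares(res,[428,-318],loss='soft_l1',f_scale=1.5); print(f,lo,len(q),'centre',np.round(s.x,1),'med',np.round(np.median(q,0),1))
E
```

```text
808 [572.17821398  77.38424221 125.84062957]
lid angle 60.03403079121342 800 x at z38 618.390274433842
c4 [ 0  0 29 12 80] 279.5 231.0 [639.9  73.3  12. ]
c4 [  0   3  43  21 206] 286.5 238.5 [599.5  74.3  12. ]
c4 [ 18  15  23  17 301] 294.5 248.5 [550.   78.6  12. ]
c4 [   0   34   60   41 1205] 295.0 279.5 [447.  143.6  12. ]
s4 [  9   6  23  16 304] 328.5 249.0 [553.5  73.9  12. ]
w4 441 118 [550.7  76.9  15.1]
w4 415 118 [520.9  76.7  14.1]
w4 467 118 [582.6  77.5  14.3]
w4 441 92 [552.4 106.4  14.1]
w4 441 144 [550.8  47.6  12.6]
w4 440 116 [549.6  79.1  15.2]
w4 503 100 [524.4  79.9 215.2]
w4 503 180 [527.5  31.5 208.7]
w4 368 20 [472.6 182.8  32.4]
w4 368 212 [462.6 -22.   34.5]
dish wrist z12 [551.79087689  76.99202811  12.        ] rim L/R [519.06852205  76.49627393  19.        ] [581.33186134  77.33271087  19.        ] [550.81888817 106.91151426  19.        ] [548.62741587  46.67791141  19.        ]
s1 56 90 centre [ 429.3 -316.2] med [ 427.3 -326.6   65.7]
s1 75 67 centre [ 429.1 -316.4] med [ 427.4 -327.1   83.1]
s1 90 118 centre [ 429.2 -316.1] med [ 426.  -326.9  101.8]
s1 119 112 centre [ 430.6 -313.1] med [ 428.3 -320.2  124.4]
s4 56 85 centre [ 429.3 -316. ] med [ 427.5 -326.6   65.8]
s4 75 72 centre [ 429.1 -316. ] med [ 426.5 -326.8   82.2]
s4 90 115 centre [ 429.4 -315.9] med [ 426.1 -326.7  102.8]
s4 119 112 centre [ 430.5 -313.4] med [ 428.4 -319.2  124.6]
c4 56 46 centre [ 429.7 -315.9] med [ 422.  -306.9   64.6]
c4 75 39 centre [ 430.  -315.7] med [ 422.1 -306.6   82.5]
c4 90 68 centre [ 429.5 -315.7] med [ 421.2 -306.7  103.3]
c4 119 32 centre [ 430.9 -320.2] med [ 427.6 -311.7  122.2]
```

The lid fits at 60.0°. The dish centre is about (551, 77): the three views agree within 3 mm, and its measured width is 62 mm. The torch axis is at (429.4, -316) with its tail at z≈124, all as expected. 

The tool can only turn about its own vertical axis, so I'll grip the torch near its tail and lift the head partly out. I'll then lever it against the fixed socket rim, so that it pivots between the pads to 45°. First I go above the torch.

Request:
drive_tool:
  moves:
    - [[-3.5, 0.4, 0, 3, 0.42], [-7, 0.8, 0, 6, 0.42], [-10.5, 1.2, 0, 9, 0.42], [-14, 1.6, 0, 12, 0.42], [-17.5, 2.0, 0, 15, 0.42], [-21, 2.4, 0, 18, 0.42], [-24.5, 2.7, 1, 21, 0.42], [-28, 3.0, 3, 24, 0.42], [-30.6, 3.2, 5, 27, 0.42], [-30.6, 3.2, 7, 27, 0.42], [-30.6, 3.2, 8, 27, 0.42], [-30.6, 3.2, 8, 27, 0.42], [-30.6, 3.2, 8, 27, 0.42], [-30.6, 3.2, 8, 27, 0.42]]

```text
time_s: 6.3
tcp_pos: [432.2, -313.6, 196.3]
orientation: [179.9, -0.0, 60.2]
wrist_force: [0.0, 0.0, 0.0]
gripper_width: 49.4
```

```bash
python3 - <<'E'
from h import *
st(); cap('wrist','w5');cap('side','s5')
E
```

```text
time_s 6.3
joints [ 31.91  22.63   2.08 102.95  -1.02  54.37   4.67]
tcp_pos [ 432.2  -313.62  196.31]
orientation [ 1.7992e+02 -2.0000e-02  6.0250e+01]
wrist_force [0.03 0.04 0.01]
gripper_width 49.44
```

View pics/w5.png

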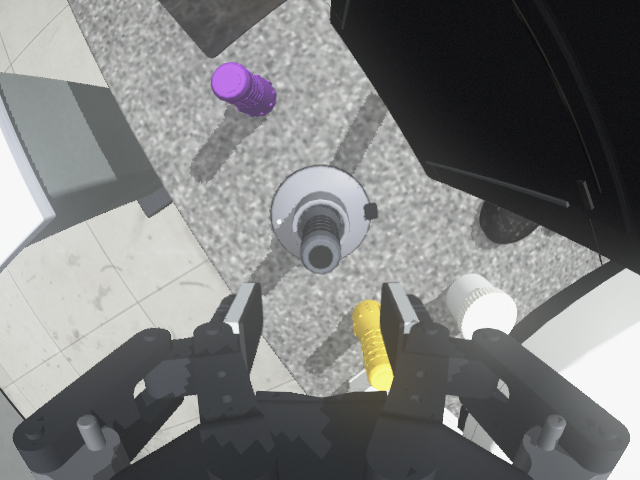

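View pics/s5.png

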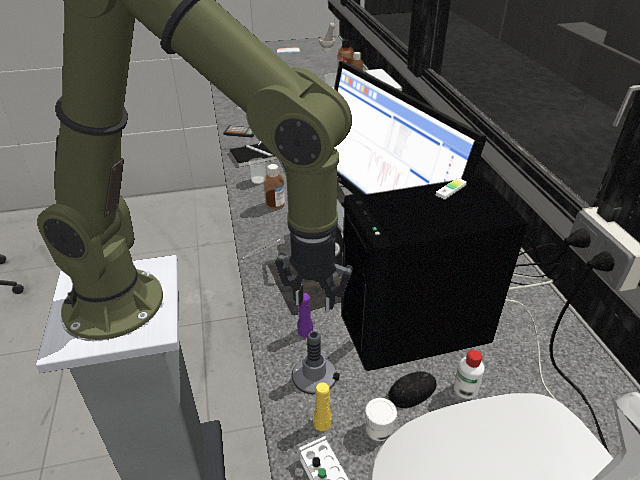

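The wrist view shows the torch tail at (320,257), centred across the jaws (pads at x≈245 and 395), with the yellow and purple look-alikes clear. A quick check of the tail position comes next.

```bash
python3 - <<'E'
from h import *
for u,v in [(303,250),(338,258),(320,244),(320,270),(320,258)]: print(np.round(wpt('w5',u,v),1))
E
```

```text
[ 422.2 -307.7  123.7]
[ 438.2 -322.5  124.4]
[ 432.9 -309.7  123.1]
[ 424.5 -324.4  122.8]
[ 428.8 -317.   124.9]
```

Request:
drive_tool:
  moves:
    - [[-0.4, -0.1, 3, 0, 0.42], [-0.4, -0.1, 6, 0, 0.42], [-0.4, -0.1, 9, 0, 0.42], [-0.4, -0.1, 11, 0, 0.42], [-0.4, -0.1, 11.3, 0, 0.42], [-0.4, -0.1, 11.3, 0, 0.42], [-0.4, -0.1, 11.3, 0, 1], [-0.4, -0.1, 11.3, 0, 1], [-0.4, -0.1, 11.3, 0, 1], [-0.4, -0.1, 11.3, 0, 1], [-0.4, -0.1, 11.3, 0, 1], [-0.4, -0.1, 11.3, 0, 1]]
  force: 25

```text
time_s: 7.4
tcp_pos: [429.2, -318.2, 84.1]
orientation: [179.8, 0.0, 60.1]
wrist_force: [-0.4, 0.4, 6.8]
gripper_width: 25.4
```

```bash
python3 - <<'E'
from h import *
st(); cap('side','s6')
E
```

```text
time_s 7.4
joints [ 32.81  30.59   1.69 110.79  -1.39  38.44   5.44]
tcp_pos [ 429.19 -318.24   84.14]
orientation [1.798e+02 1.000e-02 6.010e+01]
wrist_force [-0.36  0.36  6.79]
gripper_width 25.35
```

View pics/s6.png

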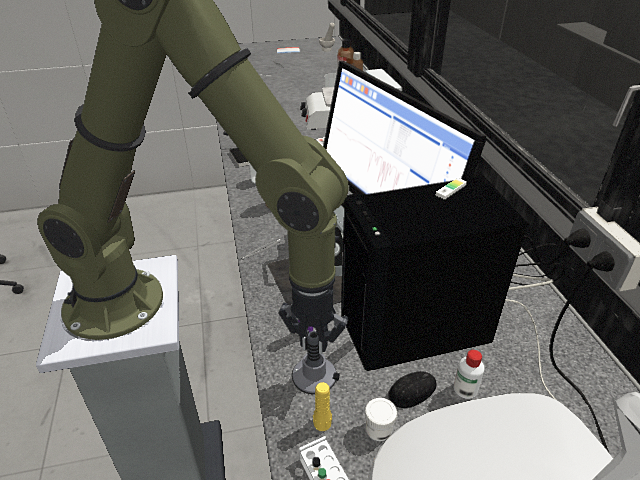

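Gripped, with the pads across 25 mm and the grasp about 91 mm from the lens. Next I lift 28 mm, so about 10 mm of the head stays in the socket, and start the lever move.

Request:
drive_tool:
  moves:
    - [[0, 0, -0.7, 0, 1], [0, 0, -1.4, 0, 1], [0, 0, -2.1, 0, 1], [0, 0, -2.8, 0, 1], [0, 0, -2.8, 0, 1], [-0.5, 0, -2.85, 0, 1], [-1.0, 0, -2.9, 0, 1], [-1.5, 0, -2.9, 0, 1], [-2.0, 0, -2.95, 0, 1], [-2.4, 0, -2.95, 0, 1], [-2.4, 0, -2.95, 0, 1]]
  force: 25

```text
time_s: 8.37
tcp_pos: [415.7, -339.3, 111.5]
orientation: [-180.0, 0.0, 60.0]
wrist_force: [2.0, 0.6, -1.7]
gripper_width: 25.6
```

```bash
python3 - <<'E'
from h import *
st(); p,d=cap('side','s7'); cv2.imwrite('pics/s7c.png',cv2.resize(p[280:440,240:420,::-1],None,fx=4,fy=3.7,interpolation=cv2.INTER_CUBIC))
E
```

```text
time_s 8.37
joints [ 35.38  28.65   1.82 108.66  -1.27  42.71   7.93]
tcp_pos [ 415.66 -339.33  111.51]
orientation [-1.800e+02  1.000e-02  6.002e+01]
wrist_force [ 2.02  0.6  -1.69]
gripper_width 25.6
```

View pics/s7c.png

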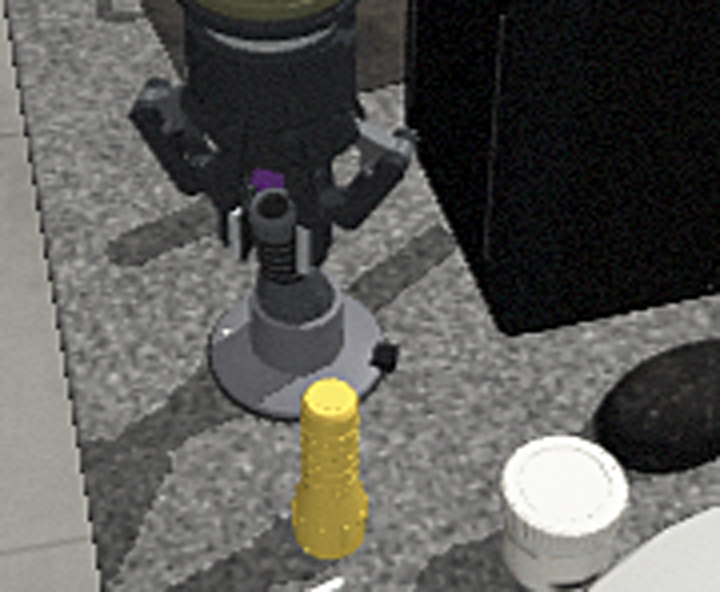

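The tail leans toward the camera at crop (273,205), and the head is still in the socket at (296,300). It pivots as planned with low force, so I continue to 45°.

Request:
drive_tool:
  moves:
    - [[-0.4, 0, 0.05, 0, 1], [-0.8, 0, 0.1, 0, 1], [-1.2, 0, 0.18, 0, 1], [-1.6, 0, 0.28, 0, 1], [-2.0, 0, 0.38, 0, 1], [-2.4, 0, 0.5, 0, 1], [-2.8, 0, 0.65, 0, 1], [-3.2, 0, 0.85, 0, 1], [-3.6, 0, 1.05, 0, 1], [-3.9, 0, 1.2, 0, 1], [-4.1, 0, 1.3, 0, 1], [-4.1, 0, 1.3, 0, 1], [-4.1, 0, 1.3, 0, 1]]
  force: 25

```text
time_s: 9.5
tcp_pos: [395.4, -374.0, 98.6]
orientation: [-180.0, 0.0, 60.1]
wrist_force: [1.2, 0.6, 0.4]
gripper_width: 25.1
```

```bash
python3 - <<'E'
from h import *
st(); p,d=cap('side','s8'); cv2.imwrite('pics/s8c.png',cv2.resize(p[280:440,240:420,::-1],None,fx=4,fy=3.7,interpolation=cv2.INTER_CUBIC))
cap('wrist','w8')
E
```

```text
time_s 9.5
joints [ 39.74  30.19   1.63 108.27  -1.21  41.58  12.14]
tcp_pos [ 395.36 -374.01   98.64]
orientation [-1.7997e+02  1.0000e-02  6.0090e+01]
wrist_force [1.2  0.58 0.39]
gripper_width 25.09
```

View pics/s8c.png

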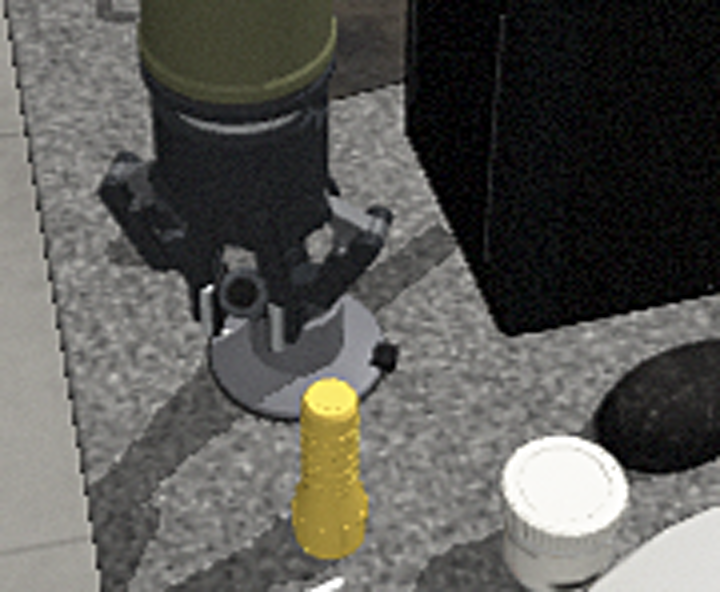

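View pics/w8.png

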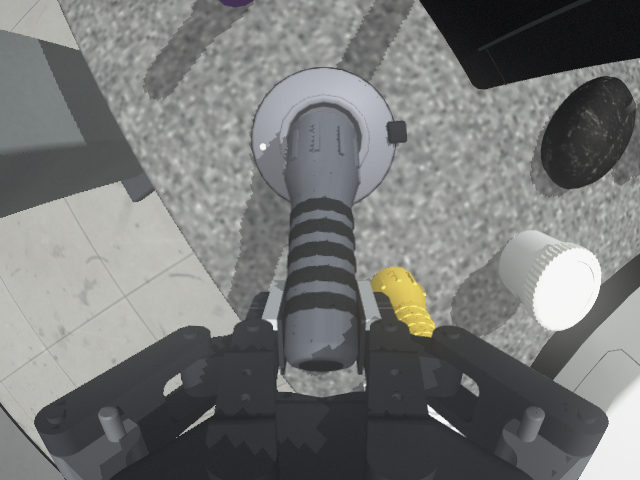

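The torch now slants, with the tail at wrist (322,350) and the head over the socket at (325,140). I'll measure the slant from the upper ridge of the body.

```bash
cat > slant.py <<'E'
from h import *
def slant(f,v0,v1,u0=318,u1=328):
    P=np.array([wpt(f,u,v) for u in range(u0,u1,3) for v in range(v0,v1,4)])
    c=np.median(P,0)
    for _ in range(4):
        c=P.mean(0); w=np.linalg.svd(P-c)[2][0]; w*=np.sign(w[2]); r=np.linalg.norm(np.cross(P-c,w),axis=1); P=P[r<max(4,2*np.median(r))]
    n=np.array([-w[0],-w[1],0])/np.hypot(w[0],w[1])*w[2]; n[2]=np.hypot(w[0],w[1])  # upper normal
    ax=c-13*n
    print(f,'n',len(P),'tilt from vertical',np.degrees(np.arccos(w[2])).round(1),'azimuth of tail',np.degrees(np.arctan2(w[1],w[0])).round(1),'axis pt',ax.round(1),'dir',w.round(3))
    return ax,w
E
python3 - <<'E'
from slant import *
slant('w8',215,350); slant('w8',215,290)
for v in (110,120,150,180,200,220,260,300,340,360): print(v,np.round(wpt('w8',322,v),1))
E
```

```text
w8 n 136 tilt from vertical 42.0 azimuth of tail -120.0 axis pt [ 400.8 -364.3  115.6] dir [-0.334 -0.58   0.743]
w8 n 76 tilt from vertical 41.6 azimuth of tail -119.9 axis pt [ 404.5 -357.8  107.3] dir [-0.331 -0.575  0.748]
110 [ 437.2 -300.8   12.1]
120 [ 432.8 -308.4   69.3]
150 [ 426.1 -320.    82.4]
180 [ 420.2 -330.2   92. ]
200 [ 416.8 -336.2   99.4]
220 [ 413.6 -341.8  106. ]
260 [ 407.7 -351.9  117.6]
300 [ 403.  -360.2  130.3]
340 [ 398.4 -368.2  140.5]
360 [ 394.9 -374.2  141.5]
```

The slant is 42.0° with the tail azimuth at -120°. I'll lever a little more, firm up the grip and lift straight out.

Request:
drive_tool:
  moves:
    - [[-0.35, 0, 0.2, 0, 1], [-0.6, 0, 0.4, 0, 1], [-0.6, 0, 0.4, 0, 1], [-0.6, 0, 0.4, 0, 1]]
  force: 25

```text
time_s: 9.93
tcp_pos: [392.5, -379.2, 94.6]
orientation: [-180.0, 0.0, 60.1]
wrist_force: [1.0, 2.2, 0.3]
gripper_width: 25.3
```

Request:
drive_tool:
  moves:
    - [[0, 0, 0, 0, 1], [0, 0, 0, 0, 1], [0, 0, -0.7, 0, 1], [0, 0, -1.5, 0, 1], [0, 0, -3, 0, 1], [0, 0, -5, 0, 1], [0, 0, -7.5, 0, 1], [0, 0, -10, 0, 1], [0, 0, -12, 0, 1], [0, 0, -12, 0, 1], [0, 0, -12, 0, 1]]
  force: 80

```text
time_s: 10.85
tcp_pos: [392.8, -379.8, 216.4]
orientation: [179.8, 0.1, 60.1]
wrist_force: [0.2, -0.3, -1.5]
gripper_width: 24.3
```

```bash
python3 - <<'E'
from slant import *
st(); cap('wrist','w9'); cap('side','s9')
slant('w9',215,350); slant('w9',215,290)
E
```

```text
time_s 10.85
joints [40.   22.49  2.11 99.56 -0.92 57.79 12.51]
tcp_pos [ 392.81 -379.81  216.35]
orientation [1.7983e+02 6.0000e-02 6.0080e+01]
wrist_force [ 0.23 -0.34 -1.46]
gripper_width 24.31
w9 n 130 tilt from vertical 44.9 azimuth of tail -120.3 axis pt [ 398.7 -368.9  233.4] dir [-0.356 -0.609  0.709]
w9 n 75 tilt from vertical 44.5 azimuth of tail -120.5 axis pt [ 402.2 -362.8  226.3] dir [-0.355 -0.604  0.714]
```

View pics/w9.png

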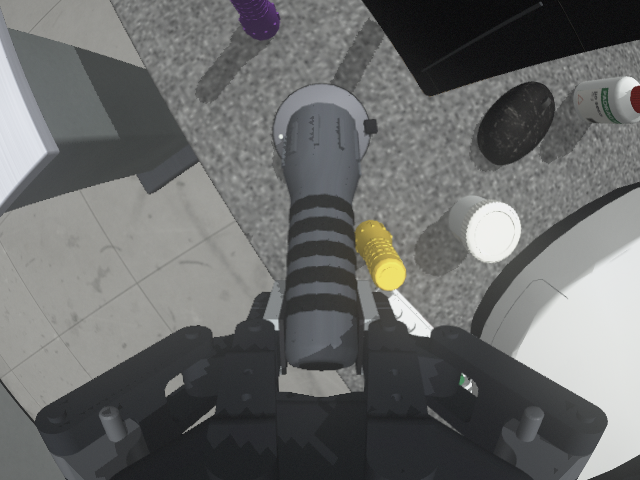

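View pics/s9.png

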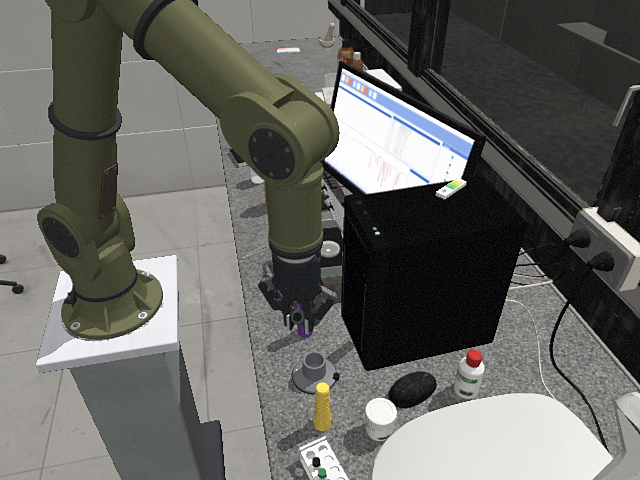

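The torch is free of the socket (side view: empty cradle at (314,370)) and slants 44.9°. Now I find the lens and tail along the axis and the shift needed to the target pose.

```bash
cat > lens.py <<'E'
from slant import *
def lens(f,ax,w,rng=range(95,130),u=322):
    L=[]
    for v in rng:
        P=wpt(f,u,v); t=(P-ax)@w; r=np.linalg.norm(P-ax-t*w)
        if r<22: L.append((v,round(t,1),round(r,1)))
    print('head end',L[:4])
    # tail end
    Tl=[]
    for v in range(330,385):
        P=wpt(f,u,v); t=(P-ax)@w; r=np.linalg.norm(P-ax-t*w)
        if r<16: Tl.append((v,round(t,1),round(r,1)))
    print('tail',Tl[-14:])
E
python3 - <<'E'
from lens import *
ax,w=slant('w9',215,350)
lens('w9',ax,w)
s=robot.read_state(); P=np.array(s['tcp_pos'])+[0,0,19]; print('grasp pt t,r',(P-ax)@w,np.linalg.norm(np.cross(P-ax,w)))
E
```

```text
w9 n 130 tilt from vertical 44.9 azimuth of tail -120.3 axis pt [ 398.7 -368.9  233.4] dir [-0.356 -0.609  0.709]
head end [(102, np.float64(-84.4), np.float64(16.9)), (103, np.float64(-83.5), np.float64(17.1)), (104, np.float64(-82.1), np.float64(17.6)), (105, np.float64(-82.2), np.float64(16.9))]
tail [(357, np.float64(26.7), np.float64(11.0)), (358, np.float64(26.8), np.float64(9.7)), (359, np.float64(27.3), np.float64(10.5)), (360, np.float64(27.6), np.float64(10.4)), (361, np.float64(27.5), np.float64(8.3)), (362, np.float64(27.7), np.float64(7.7)), (363, np.float64(27.9), np.float64(7.0)), (364, np.float64(28.1), np.float64(6.0)), (365, np.float64(28.4), np.float64(5.7)), (366, np.float64(28.2), np.float64(2.4)), (367, np.float64(28.2), np.float64(0.3)), (368, np.float64(28.2), np.float64(1.3)), (369, np.float64(28.4), np.float64(2.5)), (370, np.float64(28.1), np.float64(6.6))]
grasp pt t,r 8.29751922033343 8.595910704149173
```

The length checks out: -84.2 to +28.2 is 112 mm. The lens is 71.8 mm ahead of the TCP along tool x and 42.7 mm below it. For a yaw of 25° and 9 cm from the dish, the TCP should be at about (428, 20, 116). I'll carry it there high up, keeping away from the tower and turning last.

Request:
drive_tool:
  moves:
    - [[3.1, -1.5, 0, 0, 1], [6.2, -3.1, 0, 0, 1], [9.4, -4.6, 0, 0, 1], [12.6, -6.1, 0, 0, 1], [15.8, -7.7, 0, 0, 1], [19, -9.2, 0, 0, 1], [22.1, -10.8, 0, 0, 1], [25.3, -12.3, 0, 5, 1], [27.5, -13.2, 0.5, 11, 1], [29.7, -14.2, 1, 17, 1], [31.5, -15, 2, 23, 1], [33, -15.6, 3, 29, 1], [34, -16, 4, 35, 1], [34, -16, 5, 35, 1], [34, -16, 5, 35, 1], [34, -16, 5, 35, 1], [34, -16, 5, 35, 1]]

```text
time_s: 12.37
tcp_pos: [423.2, -5.1, 164.7]
orientation: [-180.0, 0.1, 25.1]
wrist_force: [-0.4, -0.2, -1.0]
gripper_width: 24.3
```

```bash
python3 - <<'E'
from lens import *
st(); cap('wrist','w10'); cap('side','s10');cap('scene','c10')
ax,w=slant('w10',215,350); lens('w10',ax,w)
E
```

```text
time_s 12.37
joints [ -2.18  15.92  -0.58 120.28   0.25  43.85 -67.82]
tcp_pos [423.24  -5.08 164.7 ]
orientation [-1.7999e+02  6.0000e-02  2.5090e+01]
wrist_force [-0.45 -0.23 -1.  ]
gripper_width 24.25
w10 n 136 tilt from vertical 45.4 azimuth of tail -155.0 axis pt [4.335e+02 1.000e-01 1.822e+02] dir [-0.645 -0.301  0.702]
head end [(103, np.float64(-83.5), np.float64(16.9)), (104, np.float64(-83.5), np.float64(16.3)), (105, np.float64(-83.0), np.float64(16.2)), (106, np.float64(-82.4), np.float64(16.0))]
tail [(357, np.float64(26.2), np.float64(12.1)), (358, np.float64(26.5), np.float64(12.3)), (359, np.float64(26.6), np.float64(10.9)), (360, np.float64(26.7), np.float64(9.9)), (361, np.float64(26.8), np.float64(8.5)), (362, np.float64(26.9), np.float64(6.7)), (363, np.float64(27.3), np.float64(7.2)), (364, np.float64(27.7), np.float64(8.0)), (365, np.float64(27.8), np.float64(6.6)), (366, np.float64(27.7), np.float64(3.8)), (367, np.float64(27.8), np.float64(2.1)), (368, np.float64(27.9), np.float64(0.5)), (369, np.float64(27.6), np.float64(3.6)), (370, np.float64(27.6), np.float64(6.2))]
```

View pics/w10.png

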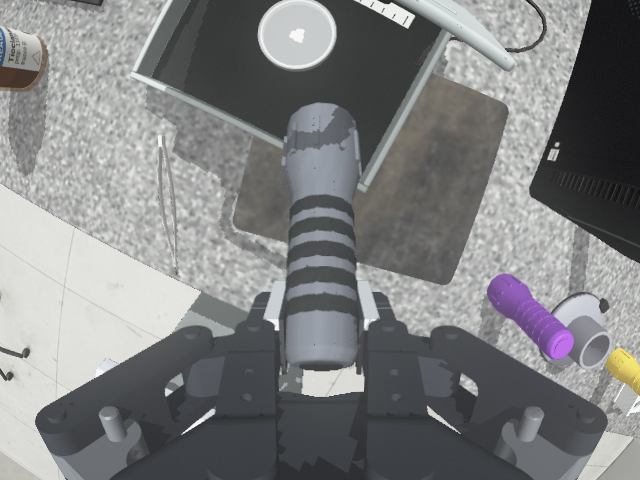

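View pics/s10.png

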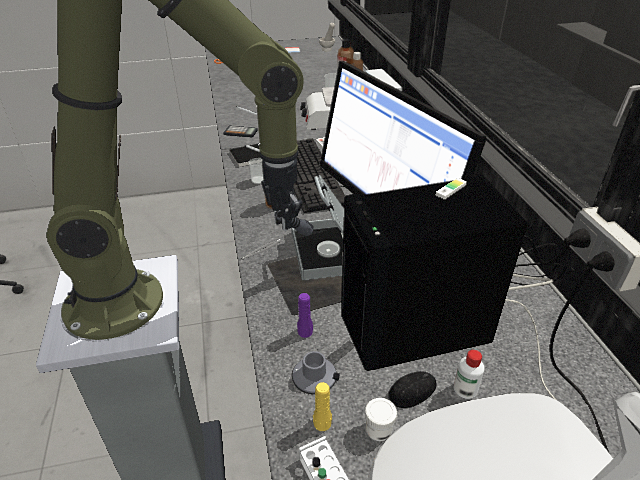

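View pics/c10.png

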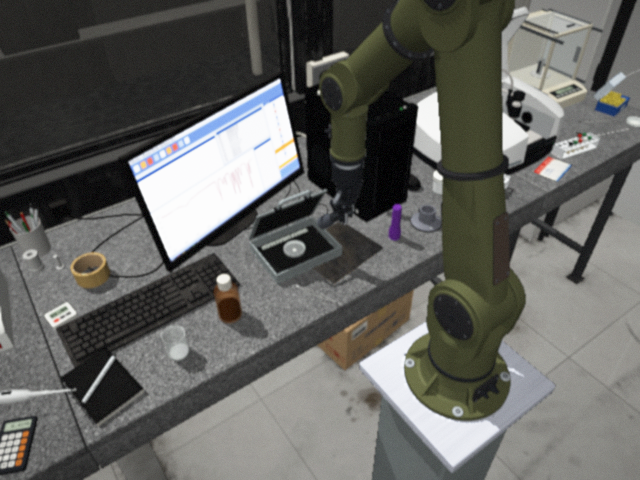

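The torch is held at 45.4° and points toward the dish at wrist (297,33). The lens is at about (488, 25, 123) and has to reach (493, 50, 73), a tool shift of (+1.5, -2.0, +5.0) cm.

Request:
drive_tool:
  moves:
    - [[0.3, -0.5, 0.8, 0, 1], [0.6, -1, 1.6, 0, 1], [0.9, -1.5, 2.4, 0, 1], [1.2, -2, 3.2, 0, 1], [1.5, -2, 4, 0, 1], [1.5, -2, 4.6, 0, 1], [1.5, -2, 5, 0, 1], [1.5, -2, 5, 0, 1], [1.5, -2, 5, 0, 1], [1.5, -2, 5, 0, 1]]

```text
time_s: 13.35
tcp_pos: [428.8, 19.7, 115.0]
orientation: [180.0, -0.0, 25.1]
wrist_force: [-0.2, -0.5, -1.1]
gripper_width: 24.4
```

```bash
cat > chk.py <<'E'
import sys
from lens import *
n=sys.argv[1]
st(); cap('wrist','w'+n); cap('side','s'+n);p,d=cap('scene','c'+n)
cv2.imwrite(f'pics/c{n}c.png',cv2.resize(p[170:300,220:440,::-1],None,fx=3.6,fy=3.6,interpolation=cv2.INTER_CUBIC))
ax,w=slant('w'+n,215,350); lens('w'+n,ax,w); L=ax-84*w
for D in ([551,77,10],):
    D=np.array(D); t=(L-D)@w; print('lens',L.round(1),'dist',np.linalg.norm(L-D).round(1),'miss of axis',(D-(L-t*w)).round(1),np.linalg.norm(L-t*w-D).round(1))
p,W=cloud('c'+n)
m=np.isfinite(W).all(2)&(W[...,0]>500)&(W[...,0]<640)&(W[...,1]>-10)&(W[...,1]<160)&(W[...,2]>70)&(W[...,2]<175)
Q=W[m]; a=np.radians(-2.9); xb=Q[:,0]*np.cos(a)+Q[:,1]*np.sin(a)
for _ in range(5):
    k=np.polyfit(Q[:,2],xb,1); r=xb-np.polyval(k,Q[:,2]); g=abs(r)<2*np.std(r)+1; Q=Q[g]; xb=xb[g]
print('lid',np.degrees(np.arctan2(1,-k[0])).round(1),len(Q))
E
python3 chk.py 11
```

```text
time_s 13.35
joints [ -5.15  20.79  -1.   123.44   0.62  35.76 -71.51]
tcp_pos [428.75  19.68 114.97]
orientation [ 1.7999e+02 -1.0000e-02  2.5080e+01]
wrist_force [-0.19 -0.48 -1.09]
gripper_width 24.36
w11 n 136 tilt from vertical 45.3 azimuth of tail -155.0 axis pt [438.9  24.8 132.4] dir [-0.644 -0.3    0.704]
head end [(103, np.float64(-84.1), np.float64(16.8)), (104, np.float64(-83.5), np.float64(16.7)), (105, np.float64(-82.6), np.float64(16.9)), (106, np.float64(-82.2), np.float64(16.6))]
tail [(357, np.float64(26.0), np.float64(11.1)), (358, np.float64(26.3), np.float64(11.0)), (359, np.float64(26.6), np.float64(10.7)), (360, np.float64(26.8), np.float64(9.9)), (361, np.float64(27.0), np.float64(9.5)), (362, np.float64(27.1), np.float64(8.0)), (363, np.float64(27.5), np.float64(8.2)), (364, np.float64(27.8), np.float64(8.1)), (365, np.float64(27.9), np.float64(6.6)), (366, np.float64(27.8), np.float64(4.0)), (367, np.float64(27.9), np.float64(2.9)), (368, np.float64(27.8), np.float64(0.2)), (369, np.float64(27.9), np.float64(1.7)), (370, np.float64(27.6), np.float64(6.3))]
lens [493.   50.   73.3] dist 90.0 miss of axis [0.1 0.  0.1] 0.2
lid 59.9 799
```

View pics/w11.png

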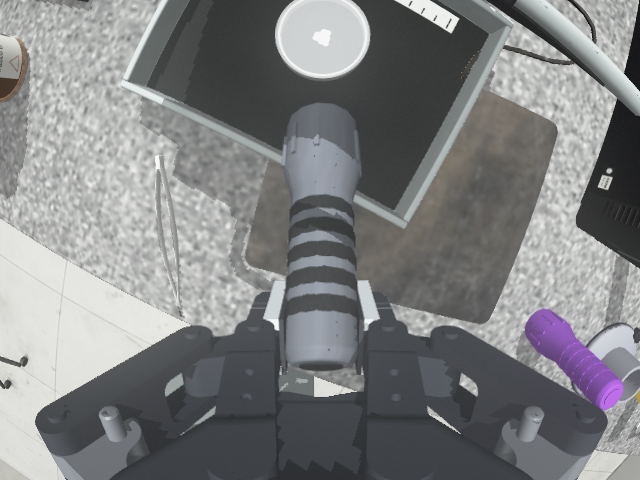

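View pics/c11c.png

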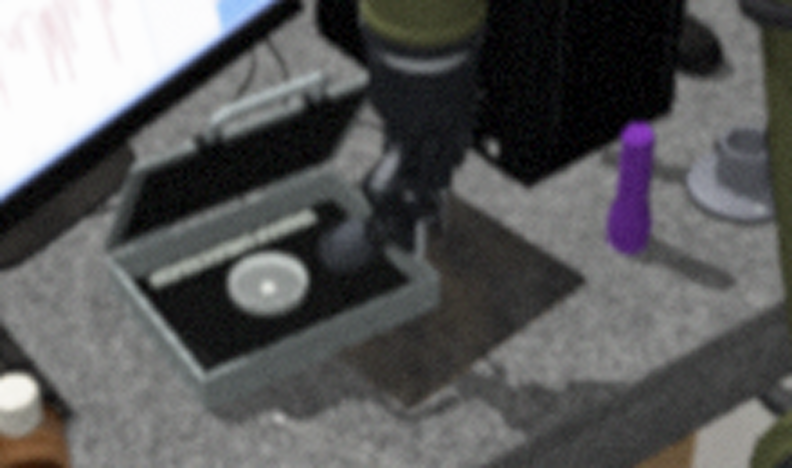

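View pics/s11.png

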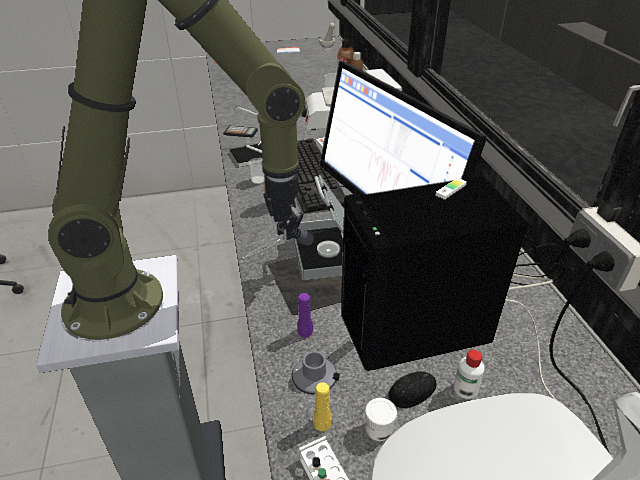

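All three views agree. The torch points straight at the dish (wrist: dish centre (322,37), in line with the torch at x≈322), the lid stands open, and nothing else has moved. I'll check the dish once more and then hand in.

```bash
python3 - <<'E'
from h import *
P=[wpt('w11',u,v) for u,v in [(277,37),(369,37),(322,78),(322,37)]]
print(np.round(P,1)); s=robot.read_state(); print(np.round(s['dq'],2), s['wrist_force'])
print(robot.finish_job())
E
```

```text
[[538.2 103.4  14.5]
 [563.5  49.3  14.7]
 [524.7  64.8  13.4]
 [550.   76.7  14.6]]
[ 0.03  0.05  0.03  0.05 -0.04 -0.07 -0.01] [ 0.71346872  0.1480221  -1.35030358]
the job is handed in; nothing more can be done
None
```

I raised the lid by its handle to about 60° and let go, and it stayed there by itself. I then drew the dark torch from its cradle and levered it against the fixed socket rim so it pivoted in the grip to 45°. I finished holding it over the box, pointing at the dish; the job took about 13.5 s of the 64 s allowed.

My last checks all agreed; no verdict is reported at hand-in:
- **Lid:** 59.9°.
- **Torch slant:** 45.3°, unchanged after being carried over.
- **Lens:** 90 mm from the middle of the dish, with the torch axis missing it by less than 1 mm by my measurements. The camera calibration is only good to about 2 mm.
- **Dish:** still at about (550, 77), where it was when I opened the lid.
- **Contact:** wrist force was about 1.5 N, just the torch's weight, so nothing is touching the box, lid or dish.
- **Other things on the bench:** the last pictures show the bystanders and the purple and yellow look-alikes where they were. I compared these by eye, not by measurement.

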